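# Hold the lamp-housing cover over its threaded holes

## Task

Take the dust plug out of the well of the microscope's lamp housing and put it down in the steel tray. Then lift the T-shaped cover plate by its handle and hold it level, hovering about a centimetre above the housing without touching it, the plate turned so that its three holes stand over the three threaded holes, ready for the screws. Finish while still holding it there; leave the other things on the bench alone.

Things in the scene. Friction and masses are not known exactly. Their poses are not given: they have to be found in the camera images.
- housing: fixed white lamp housing, 164 x 120 mm, with a T-shaped aluminium land raised on top (face 74 mm above the bench; broad part 95 x 94 mm, tongue 45 x 40 mm towards its -x) that holds a round well (44 mm wide, 24 mm deep) and three threaded holes. Origin: on the bench under the well's centre; z up. Turned up to 0.35 rad from the robot's x
- tray: open steel tray, 170 (its x) x 140 (its y) x 30 mm high, walls and floor 3 to 5 mm, on the left or the right of the housing; fixed to the bench. Origin: centre of its underside; z up
- plug_grip (a point): loose grey dust plug standing upright in the well, about 70 g, 64 mm high: foot 39 mm wide and 14 mm deep, flange 56 mm wide and 6 mm thick resting on the land, above it a round grip 24 mm wide and 44 mm high. The point is on its axis, 46 mm above its foot's underside, 18 mm below its top, 106 mm above the bench at the start; z up
- cover_handle (a point): loose T-shaped aluminium cover plate, 6 mm thick, 240 g, flat on the bench across the housing from the tray, shaped as the land, tongue to its -x. On top a bridge handle: black bar 72 mm long (plate's x), 14 wide, 14 high, on two posts. The point: bar's centre, over the centre of mass, 43 mm above the underside; plate's axes, z up; yaw 0.4 to 1.5 rad from the robot's x
- hole0 (a point): centre, at the underside, of a 11 mm hole through the cover plate (broad part, +y corner: x +47, y +36 mm in the plate's axes from the point under the handle's centre)
- hole1 (a point): centre, at the underside, of a 11 mm hole through the cover plate (broad part, -y corner: x +47, y -36 mm in the plate's axes from the point under the handle's centre)
- hole2 (a point): centre, at the underside, of a 11 mm hole through the cover plate (in the tongue: x -69, y 0 mm in the plate's axes from the point under the handle's centre)
- thread0 (a point): mouth of the 8 mm threaded hole that belongs to hole0, in the face of the land (broad part, +y corner: x +47, y +36 mm from the well's centre in the housing's axes), 74 mm above the bench
- thread1 (a point): mouth of the 8 mm threaded hole that belongs to hole1, in the face of the land (broad part, -y corner: x +47, y -36 mm from the well's centre in the housing's axes), 74 mm above the bench
- thread2 (a point): mouth of the 8 mm threaded hole that belongs to hole2, in the face of the land (in the tongue: x -69, y 0 mm from the well's centre in the housing's axes), 74 mm above the bench
- stain: bystander: amber glass dropper bottle, 42 mm wide, 85 mm high; origin under its foot
- oil: bystander: small clear bottle, 32 mm wide, 65 mm high; origin under its foot
- dish: bystander: low glass dish, 90 mm wide, 16 mm high; origin under its foot
- slidebox: bystander: grey slide box 85 x 100 x 28 mm; origin under its middle
- driver: bystander: screwdriver, 160 mm long, lying on the bench
- objective: bystander: microscope objective, steel and brass, 30 mm wide, 52 mm high; origin under its foot
Things that resemble listed ones, but are neither listed nor needed, are in the scene too. What is meant by the tray is not turquoise, and is the smaller of those in its own colour. Leave any blue look-alike of the part that bears plug_grip alone.

How it is judged:
By the outcome, as a careful person would: the job done as asked, in the order asked, and still so for the second after the job is handed in, while the arm keeps its last pose, push and grip.
It also fails if it takes over 69 s, if anything falls off the work surface, if the arm or the gripper's body presses on something with over 40 N, if the wrist force passes 120 N, or if a joint passes its speed limit or range.

## Robot

A 6-joint arm with a two-finger parallel gripper is mounted at the origin on the work surface. World frame = base frame: x ahead of the robot, y to its left, z up, the work surface at z = 0. Lengths are in mm, angles in rad, forces in N, time in s.
With the tool pointing down it reaches from about 300 to 875 mm from the base axis. Payload 6.4 kg.
Tool frame: the origin (TCP) lies between the finger pads; the fingertips stand 25 mm ahead of it and the grasp point (between the pads) lies 6 mm ahead of it; z points along the fingers, y is the line along which they close (so a half turn about z gives the same grasp; the last joint's range is limited). The gripper opens to 88 mm and grips with 3 to 60 N. Pads are 18 mm wide; open, the fingers measure 123 mm over their backs; the gripper's body (75 mm by 187 mm) begins 45 mm behind the grasp point.
Start: joints at [1.13, 0.181, 1.607, -0, 1.354, -0.206], TCP at [133.76, 559.24, 263.714] pointing down, gripper open.
Joint ranges: [-2.99, 2.99], [-0.89, 2.07], [0.3, 2.58], [-1.14, 4.28], [0, 2.63], [-3.12, 3.12]. Speed limits (rad/s): [2.57, 2.57, 3.01, 3.14, 3.14, 3.14].

## Interface

Orientations are given as a unit quaternion [x, y, z, w].
In Python, from rig import ctrl gives the robot as it stands.
- The arm moves only by the tool play_rows, never from a script. Its argument "targets" is a list that holds one entry, the list of rows, each a list of 7 numbers: the shift along the tool's x, y, z in m, then the turn, a rotation vector about the tool's x, y, z in degrees, then the opening, from 0 (shut) to 1 (fully open). A call has 1 to 12 rows; each row shifts and turns the commanded pose from where the row before left it, along the tool's axes as they then stand; what a row does not reach is not made up. A row lasts 1/8 s, in which the tool goes at most 62.5 mm and 10.7 degrees, less where a joint would pass 70% of its speed; a pose out of reach is approached as far as the arm can. A call with a gripper value outside its range is refused whole. The fingers move at their own pace and stop on an object; "grip_force" is the grip in N (left out, the last holds). Time passes only in rows, so rows that do not move let the fingers close. It gives the time, the measured TCP pose, the force, the opening and the grip force at its end, in the units of the state.
- ctrl.get_state(): the state, without advancing time (a new reading comes with each control period).
- ctrl.snapshot(name): name is "scene" or "top"; returns the picture (400x640x3 uint8, blue, green, red); there is no depth.
- ctrl.calibration(name): a dict with "fx", "fy", "cx", "cy" (pixels), "position" and "rotation" of the camera in the world. Camera axes: x right, y down, z forward; pixel columns grow to the right and rows downward; lengths in mm; the calibration is good to about 2 mm. A picture is of the moment at which its call begins. calibration takes no time and is no camera call.
- ctrl.finish_job(): hands the job in; it is judged then, once.
The state is a dict: "clock": time; "joint_pos": joint angles; "joint_velocities": joint speeds; "joint_efforts": joint torques, N m; "position": TCP position; "ee_rot": TCP orientation; "wrist_force": force on the tool from outside, world axes, zero at the start; "ft_torque": the same for the moment, N m; "grip_width": finger opening in mm; "grip_force": force on a finger pad.
Only numpy, scipy, OpenCV 4.12 (cv2) and the standard library are available. Lean on these libraries where they do the work, as an engineer would, in place of code of your own. Each camera call takes 0.05 s, during which the arm holds its last target. There are 200 camera calls.

## Working session

There is one attempt and no reset: what is moved stays moved. The work goes in short steps, Python scripts to look and compute and a tool call to move; the robot and the scene stay as the last step left them, time stands still between calls to the robot, and variables do not carry over. Pictures are saved under pics/ and viewed, at most 10 in all, crops included, and the job is handed in when it is done.

Besides the shell and the picture viewer there is one more tool, called after ">>>" as name(argument=value, ...) on one line, values as JSON. play_rows: Moves the arm, as the interface text tells. Its arguments: {"type":"object","properties":{"targets":{"type":"array","items":{"type":"array","items":{"type":"array","items":{"type":"number"}}}},"grip_force":{"type":"number"}},"required":["targets"]}

```bash
mkdir -p pics; ls; python3 - <<'E'
from rig import ctrl
import cv2
for n in("scene","top"):
    cv2.imwrite(f"pics/{n}0.png",ctrl.snapshot(n)); print(n,ctrl.calibration(n))
print(ctrl.get_state())
E
```

```text
pics
scene {'fx': 363.06143403291645, 'fy': 363.06143403291645, 'cx': 319.5348755241585, 'cy': 202.13286482453026, 'position': array([1352.22799549,  284.82441931,  767.52490871]), 'rotation': array([ 0.49288694,  0.74598719, -0.37874365, -0.23899545])}
top {'fx': 446.6760787530475, 'fy': 446.6760787530475, 'cx': 324.11780638440035, 'cy': 199.1699128290779, 'position': array([ 251.22983869,  -72.96502054, 1419.76958444]), 'rotation': array([-0.68744313,  0.71897496, -0.0754388 ,  0.06932489])}
{'clock': 0.1, 'joint_pos': array([ 1.12970614e+00,  1.81456486e-01,  1.60790582e+00,  8.70363429e-06,
        1.35379605e+00, -2.06311743e-01]), 'joint_velocities': array([-0.00107345, -0.0037973 , -0.00298564, -0.00041204,  0.0016914 ,
        0.00061459]), 'joint_efforts': array([ 2.24203782e-04, -4.34820163e+01, -3.42697871e+01,  7.03866547e-02,
        3.40361323e-02, -2.31371121e-05]), 'position': array([133.5547631 , 558.81929171, 262.90702926]), 'ee_rot': array([ 1.17120699e-01,  9.93117379e-01, -7.40841905e-04, -2.53035629e-04]), 'wrist_force': array([0.23882469, 0.24305778, 0.39941006]), 'ft_torque': array([ 0.02505936, -0.03493045,  0.03897458]), 'grip_force': 0.0, 'grip_width': 87.89089408063768}
```

View pics/top0.png

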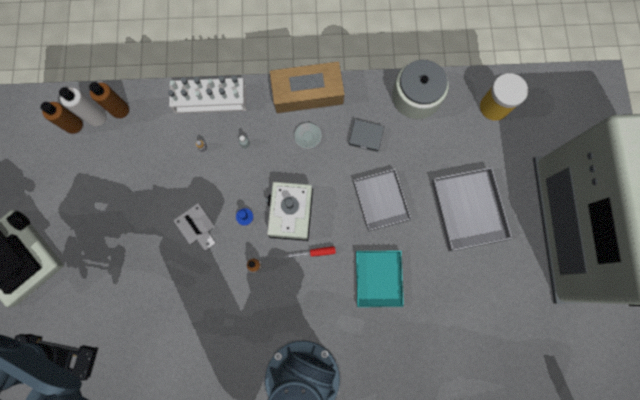

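View pics/scene0.png

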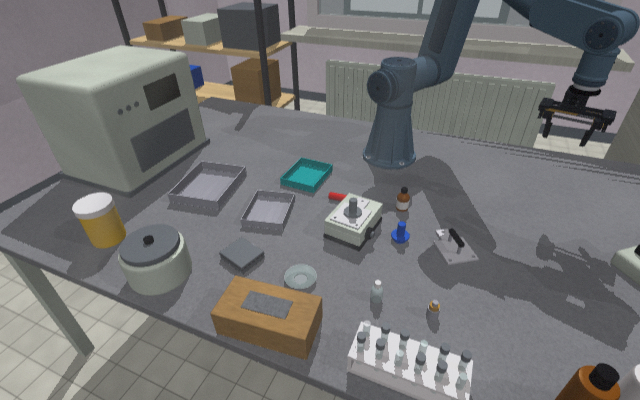

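Top view: the trays are turquoise (380,278), small steel (382,198) and large steel (471,208). The small steel one is meant, since it is not turquoise and is the smaller of the two steel trays. The plugs are grey in the housing (290,204) and blue on the bench (244,216); the grey one is meant. The cover is at (195,227). I'll confirm these in a crop.

```bash
cat > h.py <<'E'
import numpy as np, cv2
from scipy.spatial.transform import Rotation as R
from rig import ctrl
def ray(n,px):
    c=ctrl.calibration(n); px=np.atleast_2d(px).astype(float)
    d=np.c_[(px[:,0]-c['cx'])/c['fx'],(px[:,1]-c['cy'])/c['fy'],np.ones(len(px))]
    return np.array(c['position']),R.from_quat(c['rotation']).apply(d)
def plane(n,px,z):
    o,d=ray(n,px); return (o+d*((z-o[2])/d[:,2])[:,None])[:,:2]
def pix(n,P):
    c=ctrl.calibration(n); q=R.from_quat(c['rotation']).inv().apply(np.atleast_2d(P)-c['position'])
    return np.c_[q[:,0]/q[:,2]*c['fx']+c['cx'],q[:,1]/q[:,2]*c['fy']+c['cy']]
def tri(p1,p2):
    o1,d1=ray('top',p1);o2,d2=ray('scene',p2);d1=d1[0];d2=d2[0]
    s=np.linalg.lstsq(np.c_[d1,-d2],o2-o1,rcond=None)[0]
    return (o1+s[0]*d1+o2+s[1]*d2)/2
E
python3 - <<'E'
from h import *
t=cv2.imread('pics/top0.png');s=cv2.imread('pics/scene0.png')
a=cv2.resize(t[155:275,165:415],(800,384),interpolation=cv2.INTER_CUBIC)  #3.2x
b=cv2.resize(s[180:280,310:490],(396,216),interpolation=cv2.INTER_CUBIC)
c=cv2.resize(s[180:240,225:305],(404,216),interpolation=cv2.INTER_CUBIC)[:, :404]
cv2.imwrite('pics/crop1.png',np.vstack([a,np.hstack([b,c])]))
print(plane('top',[[290,204],[382,198],[471,208],[195,227],[244,216]],0))
E
```

```text
[[ 535.15593999   19.04612655]
 [ 541.73983184 -280.17467555]
 [ 495.92679629 -565.83626716]
 [ 473.65137     325.00874007]
 [ 502.37926663  168.09989961]]
```

View pics/crop1.png

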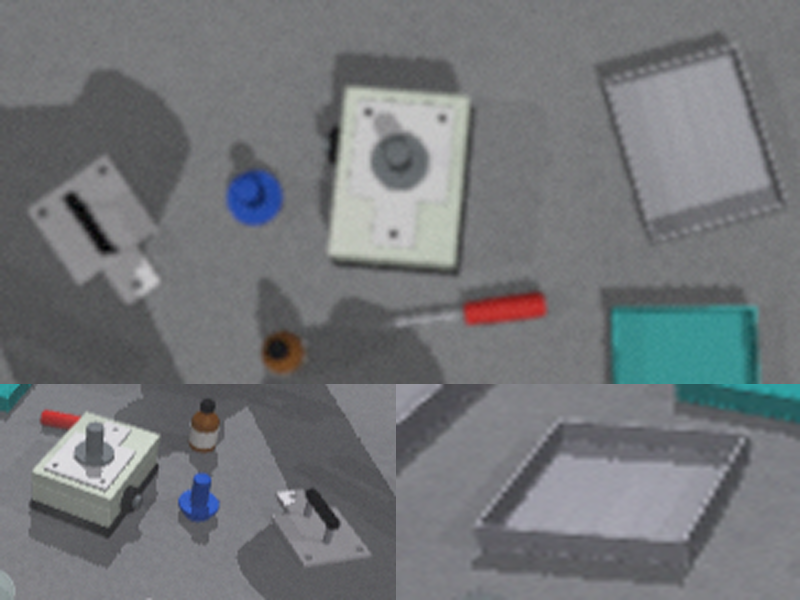

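The crop confirms the picks. The grey plug stands in the white housing, threads at crop (370,112), (442,118), (393,233). The small steel tray is on the right, and the cover is on the left with its bar around (92,222) and holes at (42,212), (102,170), (136,284). Next I refine them.

```bash
cat > m.py <<'E'
from h import *
def dark(img,p,r=4,bias=0):
    x,y=np.round(p).astype(int)
    g=cv2.cvtColor(img,cv2.COLOR_BGR2GRAY).astype(float)[y-r:y+r+1,x-r:x+r+1]
    w=np.clip(np.median(g)-8-g,0,None); Y,X=np.mgrid[-r:r+1,-r:r+1]
    X_,Y_=x,y
    m=(X**2+Y**2)<=r*r; w=w*m
    return np.array([x+(w*X).sum()/w.sum(),y+(w*Y).sum()/w.sum()])
def fit(model,pts):
    mc,pc=model.mean(0),pts.mean(0);H=(model-mc).T@(pts-pc)
    th=np.arctan2(H[0,1]-H[1,0],H[0,0]+H[1,1]);c,s=np.cos(th),np.sin(th)
    Rm=np.array([[c,-s],[s,c]]);t=pc-Rm@mc
    return t,th,np.linalg.norm(model@Rm.T+t-pts,axis=1)
M=np.array([[47,36],[47,-36],[-69,0]],float)
E
python3 - <<'E'
from m import *
t=cv2.imread('pics/top0.png');s=cv2.imread('pics/scene0.png')
f=lambda p:np.array(p)/3.2+[165-.35,155-.35]
T=[dark(t,f(p),3) for p in([370,112],[442,118],[393,233])]
print('thr',np.round(T,1));r=fit(M,plane('top',T,74));print(r)
h0=r[0]
# scene check: predicted thread pixels vs. measured
c,sn=np.cos(r[1]),np.sin(r[1]);P=M@np.array([[c,sn],[-sn,c]])+r[0]
pp=pix('scene',np.c_[P,[74]*3]);print('pred',pp,[dark(s,p,3) for p in pp])
H=[dark(t,f(p),3) for p in([42,212],[102,170],[136,284])]
print('holes',np.round(H,1))
for o in([0,1,2],[1,0,2]): print(fit(M,plane('top',np.array(H)[o],5)))
# tray rim corners z=30
C=np.array([f(p) for p in([600,70],[735,40],[783,207],[655,240])]);q=plane('top',C,30);print('tray',q,q.mean(0),np.linalg.norm(np.diff(q,axis=0),axis=1))
# bar mask
hsv=cv2.cvtColor(t,cv2.COLOR_BGR2GRAY)[205:245,175:220];m=(hsv<45).astype(np.uint8)
n,l,st,ce=cv2.connectedComponentsWithStats(m);i=1+np.argmax(st[1:,4]);pts=np.argwhere(l==i)[:,::-1]+[175,205]
w=plane('top',pts,50);print('bar',len(pts),w.mean(0));u=np.linalg.svd(w-w.mean(0))[2][0];print(np.arctan2(u[1],u[0]))
# plug top z=124
print('plugtop',plane('top',f([[398,150]]),124),plane('top',f([[400,161]]),82-2))
E
```

```text
thr [[280.  189.8]
 [302.8 191.5]
 [287.5 227.7]]
(array([515.65008561,  14.91955848]), np.float64(-0.12918327041945482), array([0.95042297, 0.63389893, 0.3296243 ]))
pred [[355.41005114 224.35430731]
 [334.01164278 216.67653404]
 [361.51137809 200.35065361]] [array([355.0201005 , 223.02763819]), array([334.31165312, 217.70731707]), array([362.17959184, 199.66938776])]
holes [[177.8 221. ]
 [196.6 207.8]
 [206.8 243.4]]
(array([475.86955622, 323.22127452]), np.float64(0.5854242341156424), array([0.71919385, 0.15296872, 0.59840002]))
(array([475.82619115, 323.28736543]), np.float64(0.5759384763782205), array([71.67541714, 72.15102284,  0.71637107]))
tray [[ 610.21775507 -184.98699203]
 [ 635.39384369 -322.89909187]
 [ 463.21518983 -356.97525882]
 [ 436.18635871 -228.85552786]] [ 536.25328683 -273.42921765] [140.19123625 175.51830104 130.93976926]
bar 63 [473.85990823 319.44579613]
-2.541442690989864
plugtop [[517.94755879  13.66969535]] [[516.2097406   15.01820805]]
```

>>> play_rows(targets=[[[-0.02, -0.018, 0.003, 0, 0, 0, 0.7], [-0.035, -0.03, 0.005, 0, 0, 0, 0.7], [-0.04, -0.036, 0.005, 0, 0, 0, 0.7], [-0.04, -0.036, 0.005, 0, 0, 0, 0.7], [-0.04, -0.036, 0.005, 0, 0, 0, 0.7], [-0.04, -0.036, 0.005, 0, 0, 0, 0.7], [-0.04, -0.036, 0.005, 0, 0, 0, 0.7], [-0.04, -0.036, 0.005, 0, 0, 0, 0.7], [-0.04, -0.036, 0.005, 0, 0, 0, 0.7], [-0.04, -0.036, 0.005, 0, 0, 0, 0.7], [-0.03, -0.025, 0.005, 0, 0, 0, 0.7], [-0.02, -0.018, 0.003, 0, 0, 0, 0.7]]])

```text
clock: 1.6
position: [459.5, 90.1, 207.2]
ee_rot: [0.118, 0.993, -0.0, -0.0]
wrist_force: [-0.2, 0.4, 0.6]
grip_width: 62.0
grip_force: 0.0
```

```bash
cat > go.py <<'E'
from h import *
import sys
def go(x,y,z,ty=None,cmd=None):
    s=ctrl.get_state();r=R.from_quat(s['ee_rot']);p=s['position']
    Y=r.apply([0,1,0]);a=np.degrees(np.arctan2(Y[1],Y[0]));tz=r.apply([0,0,1])
    print('t',round(s['clock'],2),'p',p.round(1),'yang',a.round(2),'tz',tz.round(4),'w',round(s['grip_width'],1),'F',s['wrist_force'].round(1))
    print('delta tool mm',r.inv().apply(np.array([x,y,z])-p).round(1), '' if ty is None else 'turn z deg %.2f'%-(ty-a), 'j',s['joint_pos'].round(2))
    if ty is not None:
        # target rotation: exactly level
        t=np.radians(ty);yv=np.array([np.cos(t),np.sin(t),0]);zv=np.array([0,0,-1.]);m=np.c_[np.cross(yv,zv),yv,zv]
        print('rotvec deg',np.degrees((r.inv()*R.from_matrix(m)).as_rotvec()).round(2))
if __name__=='__main__': go(*map(float,sys.argv[1:]))
E
python3 go.py 516 15 200
```

```text
t 1.6 p [459.5  90.1 207.2] yang 76.45 tz [-7.e-04 -0.e+00 -1.e+00] w 62.0 F [-0.2  0.4  0.6]
delta tool mm [-72.5 -59.7   7.1]  j [-0.06  0.    1.92 -0.    1.22 -1.39]
```

>>> play_rows(targets=[[[-0.03, -0.025, 0.003, 0, 0, 0, 0.7], [-0.03, -0.025, 0.003, 0, 0, 0, 0.7], [-0.013, -0.01, 0.001, 0, 0, 0, 0.7], [0, 0, 0.03, 0, 0, 0, 0.7], [0, 0, 0.03, 0, 0, 0, 0.7], [0, 0, 0, 0, 0, 0, 0.7], [0, 0, 0, 0, 0, 0, 0.7]]])

```text
clock: 2.48
position: [516.3, 16.8, 141.6]
ee_rot: [0.117, 0.993, 0.0, 0.0]
wrist_force: [0.4, 0.5, 0.2]
grip_width: 61.9
grip_force: 0.0
```

```bash
python3 go.py 516.5 15 112; python3 - <<'E'
from h import *
t=ctrl.snapshot('top');s=ctrl.snapshot('scene')
cv2.imwrite('pics/c2.png',np.hstack([cv2.resize(t[160:240,250:330],(400,400)),cv2.resize(s[150:250,310:410],(400,400))]))
E
```

```text
t 2.48 p [516.3  16.8 141.6] yang 76.58 tz [ 7.e-04 -0.e+00 -1.e+00] w 61.9 F [0.4 0.5 0.2]
delta tool mm [-0.6 -1.7 29.6]  j [-0.2   0.2   1.85  0.    1.09 -1.53]
```

View pics/c2.png

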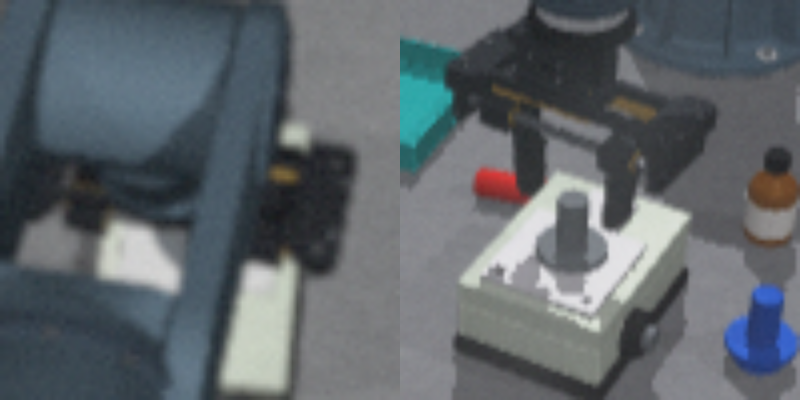

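The fingers (crop 530,190 and 618,215) straddle the grey plug, whose top is at crop (572,197). I check the plug's axis by triangulation.

```bash
python3 - <<'E'
from h import *
print(plane('scene',[[353,199.3]],124), plane('scene',[[310+172/4,150+246/4]],80), pix('scene',[516.5,15,124]),pix('scene',[516.3,16.8,116]))
E
```

```text
[[517.05690182  17.54109102]] [[519.22753612  20.08914857]] [[352.25646532 199.00654625]] [[352.74745711 201.2546109 ]]
```

>>> play_rows(targets=[[[-0.001, 0, 0.015, 0, 0, 0, 0.7], [0, 0, 0.0145, 0, 0, 0, 0.7], [0, 0, 0, 0, 0, 0, 0.2], [0, 0, 0, 0, 0, 0, 0.1], [0, 0, 0, 0, 0, 0, 0.1], [0, 0, 0, 0, 0, 0, 0.1], [0, 0, 0, 0, 0, 0, 0.1], [0, 0, 0, 0, 0, 0, 0.1]]], grip_force=20)

```text
clock: 3.58
position: [517.2, 16.2, 111.6]
ee_rot: [0.117, 0.993, -0.0, 0.0]
wrist_force: [-0.6, 0.5, 1.7]
grip_width: 23.1
grip_force: 20.0
```

>>> play_rows(targets=[[[0, 0, -0.005, 0, 0, 0, 0.1], [0, 0, -0.01, 0, 0, 0, 0.1], [0, 0, -0.015, 0, 0, 0, 0.1], [0, 0, -0.02, 0, 0, 0, 0.1], [0, 0, -0.02, 0, 0, 0, 0.1], [0, 0, 0, 0, 0, 0, 0.1]]])

```text
clock: 4.32
position: [518.4, 15.9, 183.7]
ee_rot: [0.117, 0.993, -0.0, 0.002]
wrist_force: [-0.3, -0.7, -1.5]
grip_width: 23.0
grip_force: 20.0
```

```bash
python3 go.py 536 -273 180
```

```text
t 4.33 p [518.4  15.9 183.7] yang 76.55 tz [ 4.6e-03 -9.0e-04 -1.0e+00] w 23.0 F [-0.3 -0.7 -1.5]
delta tool mm [ -84.3 -276.9    4.1]  j [-0.2   0.14  1.82 -0.    1.17 -1.53]
```

>>> play_rows(targets=[[[-0.006, -0.018, 0, 0, 0, 0, 0.1], [-0.01, -0.034, 0, 0, 0, 0, 0.1], [-0.013, -0.042, 0, 0, 0, 0, 0.1], [-0.013, -0.042, 0, 0, 0, 0, 0.1], [-0.013, -0.042, 0, 0, 0, 0, 0.1], [-0.012, -0.042, 0, 0, 0, 0, 0.1], [-0.01, -0.034, 0, 0, 0, 0, 0.1], [-0.007, -0.018, 0, 0, 0, 0, 0.1], [0, -0.005, 0, 0, 0, 0, 0.1], [0, 0, 0, 0, 0, 0, 0.1], [0, 0, 0, 0, 0, 0, 0.1]]])

```text
clock: 5.7
position: [534.2, -271.5, 181.1]
ee_rot: [0.116, 0.993, 0.0, -0.0]
wrist_force: [-0.1, 0.8, -1.2]
grip_width: 23.6
grip_force: 20.0
```

```bash
python3 go.py 536 -273 58; python3 - <<'E'
from h import *
s=ctrl.snapshot('scene');t=ctrl.snapshot('top')
cv2.imwrite('pics/c3.png',np.hstack([cv2.resize(t[150:250,335:435],(400,400)),cv2.resize(s[130:250,210:330],(400,400))]))
E
```

```text
t 5.7 p [ 534.2 -271.5  181.1] yang 76.62 tz [-4.e-04  5.e-04 -1.e+00] w 23.6 F [-0.1  0.8 -1.2]
delta tool mm [ -2.2  -1.1 123.1]  j [-0.67  0.32  1.62  0.    1.21 -2.01]
```

View pics/c3.png

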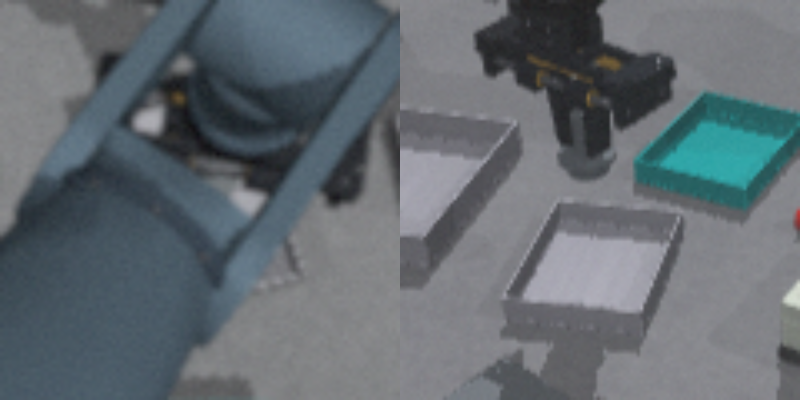

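The plug hangs upright in the gripper (crop 585,160), and the tray is below it at (595,265). I lower it.

>>> play_rows(targets=[[[-0.002, -0.001, 0.015, 0, 0, 0, 0.1], [0, 0, 0.025, 0, 0, 0, 0.1], [0, 0, 0.03, 0, 0, 0, 0.1], [0, 0, 0.025, 0, 0, 0, 0.1], [0, 0, 0.015, 0, 0, 0, 0.1], [0, 0, 0.008, 0, 0, 0, 0.1], [0, 0, 0.003, 0, 0, 0, 0.1], [0, 0, 0.001, 0, 0, 0, 0.1], [0, 0, 0, 0, 0, 0, 0.1]]])

```text
clock: 6.92
position: [536.3, -274.5, 59.9]
ee_rot: [0.117, 0.993, -0.0, 0.001]
wrist_force: [0.2, 0.0, -1.2]
grip_width: 23.4
grip_force: 20.0
```

>>> play_rows(targets=[[[0, 0, 0.001, 0, 0, 0, 0.1], [0, 0, 0.001, 0, 0, 0, 0.1], [0, 0, 0.001, 0, 0, 0, 0.1], [0, 0, 0, 0, 0, 0, 0.1]]])

```text
clock: 7.42
position: [535.8, -274.1, 56.1]
ee_rot: [0.117, 0.993, 0.0, -0.0]
wrist_force: [-0.3, -0.2, -0.9]
grip_width: 23.3
grip_force: 20.0
```

>>> play_rows(targets=[[[0, 0, 0.0005, 0, 0, 0, 0.1], [0, 0, 0.0005, 0, 0, 0, 0.1], [0, 0, 0, 0, 0, 0, 0.1]]])

```text
clock: 7.8
position: [535.9, -274.2, 55.2]
ee_rot: [0.117, 0.993, 0.0, -0.0]
wrist_force: [-0.3, 0.1, -1.2]
grip_width: 23.4
grip_force: 20.0
```

>>> play_rows(targets=[[[0, 0, 0.0005, 0, 0, 0, 0.1], [0, 0, 0.0005, 0, 0, 0, 0.1], [0, 0, 0, 0, 0, 0, 0.1]]])

```text
clock: 8.18
position: [536.0, -274.2, 54.6]
ee_rot: [0.117, 0.993, -0.0, 0.0]
wrist_force: [-1.4, 0.7, 3.6]
grip_width: 23.3
grip_force: 20.0
```

Contact (force up from -1.2 to +3.6 N). I release and rise.

>>> play_rows(targets=[[[0, 0, 0, 0, 0, 0, 0.4], [0, 0, 0, 0, 0, 0, 0.6], [0, 0, 0, 0, 0, 0, 0.6], [0, 0, 0, 0, 0, 0, 0.6], [0, 0, -0.01, 0, 0, 0, 0.6], [0, 0, -0.03, 0, 0, 0, 0.6], [0, 0, -0.04, 0, 0, 0, 0.6], [0, 0, -0.04, 0, 0, 0, 0.6], [0, 0, -0.03, 0, 0, 0, 0.6], [0, 0, 0, 0, 0, 0, 0.6]]])

```text
clock: 9.43
position: [537.4, -275.3, 208.0]
ee_rot: [0.117, 0.993, -0.002, 0.003]
wrist_force: [0.5, 0.3, -0.1]
grip_width: 53.0
grip_force: 0.0
```

```bash
python3 go.py 476 323 200 123.5
```

```text
t 9.43 p [ 537.4 -275.3  208. ] yang 76.55 tz [ 0.0053 -0.0042 -1.    ] w 53.0 F [ 0.5  0.3 -0.1]
delta tool mm [198.9 567.6   5.2] turn z deg -46.95 j [-0.67  0.29  1.59 -0.    1.25 -2.01]
rotvec deg [ -0.3    0.26 -46.95]
```

>>> play_rows(targets=[[[0.007, 0.02, 0, 0, 0, 0, 0.6], [0.014, 0.04, 0, 0, 0, 0, 0.6], [0.016, 0.046, 0, 0, 0, 0, 0.6], [0.016, 0.046, 0, 0, 0, 0, 0.6], [0.016, 0.046, 0, 0, 0, 0, 0.6], [0.016, 0.046, 0, 0, 0, 0, 0.6], [0.016, 0.046, 0, 0, 0, 0, 0.6], [0.016, 0.046, 0, 0, 0, 0, 0.6], [0.016, 0.046, 0, 0, 0, 0, 0.6], [0.016, 0.046, 0, 0, 0, 0, 0.6], [0.014, 0.04, 0, 0, 0, 0, 0.6], [0.01, 0.028, 0, 0, 0, 0, 0.6]]])

```text
clock: 10.92
position: [480.2, 250.7, 202.1]
ee_rot: [0.116, 0.993, -0.001, -0.002]
wrist_force: [0.0, 1.1, -0.6]
grip_width: 53.2
grip_force: 0.0
```

>>> play_rows(targets=[[[0.01, 0.03, 0, 0, 0, 0, 0.6], [0.01, 0.03, 0, 0, 0, -4, 0.6], [0, 0, 0, 0, 0, -8, 0.6], [0, 0, 0, 0, 0, -8, 0.6], [0, 0, 0, 0, 0, -8, 0.6], [0, 0, 0, 0, 0, -8, 0.6], [0, 0, 0, 0, 0, -7, 0.6], [0, 0, 0, 0, 0, -4, 0.6], [0, 0, 0, 0, 0, 0, 0.6], [0, 0, 0, 0, 0, 0, 0.6]]])

```text
clock: 12.18
position: [476.4, 311.6, 203.2]
ee_rot: [-0.288, 0.958, -0.0, -0.001]
wrist_force: [-0.0, 0.2, -0.3]
grip_width: 53.1
grip_force: 0.0
```

```bash
python3 go.py 476 323 110 123.5;  python3 - <<'E'
from h import *
s=ctrl.snapshot('scene');t=ctrl.snapshot('top')
cv2.imwrite('pics/s4.png',s);cv2.imwrite('pics/t4.png',t)
cv2.imwrite('pics/c4.png',np.hstack([cv2.resize(s[180:280,400:500],(400,400),interpolation=cv2.INTER_CUBIC),cv2.resize(s[170:250,230:310],(400,400))]))
E
```

```text
t 12.18 p [476.4 311.6 203.2] yang 123.49 tz [-1.9e-03 -6.0e-04 -1.0e+00] w 53.1 F [-0.   0.2 -0.3]
delta tool mm [-6.1  9.7 93.2] turn z deg -0.01 j [ 0.37  0.23  1.68  0.    1.24 -1.78]
rotvec deg [ 0.03 -0.11 -0.01]
```

View pics/c4.png

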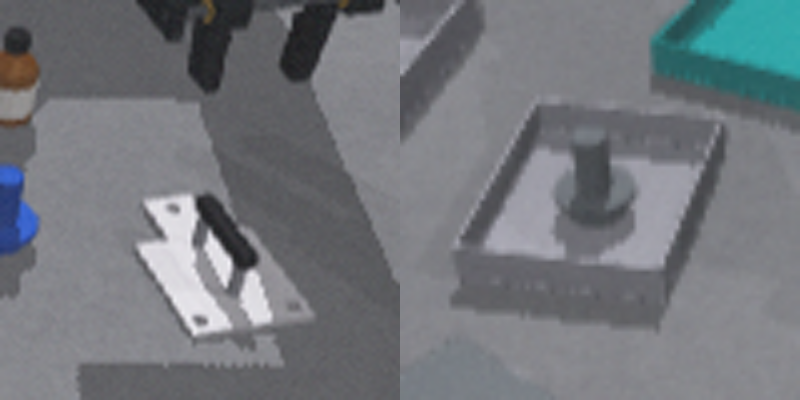

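The plug stands upright in the tray (crop 595,180). The cover lies undisturbed, its bar centre at crop (227,231), holes at (172,208), (200,320), (293,306). I cross-check the cover pose from the scene view.

```bash
python3 - <<'E'
from m import *
s=cv2.imread('pics/s4.png')
p=[dark(s,np.array(q)/4+[399.6,179.6],3) for q in([293,306],[200,320],[172,208])];print(np.round(p,1))
for z in(3,6): print(fit(M,plane('scene',p,z)))
print(plane('scene',[np.array([227,231])/4+[399.6,179.6]],45))
g=cv2.cvtColor(s,cv2.COLOR_BGR2GRAY)[225:250,445:468];m=(g<50).astype(np.uint8);pts=np.argwhere(m)[:,::-1]+[445,225];w=plane('scene',pts,45);print(len(pts),w.mean(0));u=np.linalg.svd(w-w.mean(0))[2][0];print(np.arctan(u[1]/u[0]))
E
python3 go.py 475.5 321 110 123.7
```

```text
[[473.1 256.2]
 [449.7 259.9]
 [442.9 231.5]]
(array([472.80116318, 324.74240111]), np.float64(0.5994937288728923), array([0.76876473, 0.85370349, 1.27982455]))
(array([476.22504111, 324.56731256]), np.float64(0.599493728872892), array([0.55907427, 0.64459691, 0.97143416]))
[[477.34432335 324.92499772]]
64 [482.32371765 326.28594769]
0.6158112613482927
t 12.28 p [477.  311.5 203.7] yang 123.51 tz [-9.e-04 -3.e-04 -1.e+00] w 52.7 F [ 0.1 -0.3  0.1]
delta tool mm [-4.1  8.7 93.7] turn z deg -0.19 j [ 0.37  0.23  1.68  0.    1.24 -1.79]
rotvec deg [ 0.01 -0.05 -0.19]
```

>>> play_rows(targets=[[[-0.003, 0.005, 0.015, 0, 0, -0.6, 0.6], [-0.003, 0.006, 0.025, 0, 0, 0, 0.6], [0, 0, 0.03, 0, 0, 0, 0.6], [0, 0, 0.03, 0, 0, 0, 0.6], [0, 0, 0.025, 0, 0, 0, 0.6], [0, 0, 0.015, 0, 0, 0, 0.6], [0, 0, 0.009, 0, 0, 0, 0.6], [0, 0, 0.004, 0, 0, 0, 0.6], [0, 0, 0, 0, 0, 0, 0.6]]])

```text
clock: 13.4
position: [476.7, 324.1, 51.6]
ee_rot: [-0.294, 0.956, 0.0, 0.0]
wrist_force: [-0.3, -0.1, 0.4]
grip_width: 52.6
grip_force: 0.0
```

```bash
python3 go.py 476 324 49 124.1; python3 - <<'E'
from h import *
s=ctrl.snapshot('scene')
cv2.imwrite('pics/c5.png',cv2.resize(s[195:275,410:490],(560,560),interpolation=cv2.INTER_CUBIC))
E
```

```text
t 13.4 p [476.7 324.1  51.6] yang 124.15 tz [ 6.e-04  3.e-04 -1.e+00] w 52.6 F [-0.3 -0.1  0.4]
delta tool mm [0.6 0.3 2.6] turn z deg 0.05 j [ 0.39  0.46  1.73  0.    0.95 -1.78]
rotvec deg [-0.01  0.04  0.05]
```

View pics/c5.png

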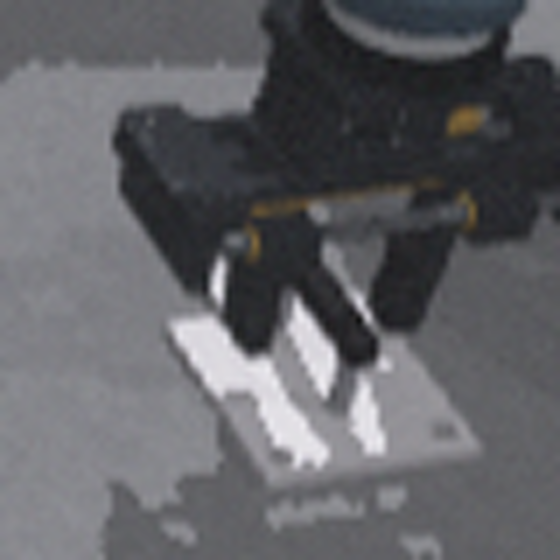

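The fingers (crop 250,320 and 405,300) straddle the bar (345,315). I go down 2.5 mm, grip at 45 N, then lift.

>>> play_rows(targets=[[[0, 0, 0.0025, 0, 0, 0, 0.6], [0, 0, 0, 0, 0, 0, 0.4], [0, 0, 0, 0, 0, 0, 0.2], [0, 0, 0, 0, 0, 0, 0.05], [0, 0, 0, 0, 0, 0, 0.05], [0, 0, 0, 0, 0, 0, 0.05], [0, 0, 0, 0, 0, 0, 0.05], [0, 0, 0, 0, 0, 0, 0.05]]], grip_force=45)

```text
clock: 14.45
position: [476.4, 324.0, 48.7]
ee_rot: [-0.294, 0.956, 0.0, 0.0]
wrist_force: [-0.7, 0.3, 0.3]
grip_width: 13.0
grip_force: 45.0
```

>>> play_rows(targets=[[[0, 0, -0.003, 0, 0, 0, 0.05], [0, 0, -0.008, 0, 0, 0, 0.05], [0, 0, -0.015, 0, 0, 0, 0.05], [0, 0, -0.02, 0, 0, 0, 0.05], [0, 0, -0.025, 0, 0, 0, 0.05], [0, 0, -0.025, 0, 0, 0, 0.05], [0, 0, -0.025, 0, 0, 0, 0.05], [0, 0, -0.02, 0, 0, 0, 0.05], [0, 0, -0.01, 0, 0, 0, 0.05], [0, 0, 0, 0, 0, 0, 0.05], [0, 0, 0, 0, 0, 0, 0.05]]])

```text
clock: 15.82
position: [475.9, 323.7, 199.0]
ee_rot: [-0.294, 0.956, -0.0, -0.001]
wrist_force: [-1.8, 0.2, -2.5]
grip_width: 13.3
grip_force: 45.0
```

```bash
python3 go.py 516 15 200 82.6
```

```text
t 15.82 p [475.9 323.7 199. ] yang 124.14 tz [-1.3e-03 -5.0e-04 -1.0e+00] w 13.3 F [-1.8  0.2 -2.5]
delta tool mm [ 140.1 -278.    -0.9] turn z deg 41.54 j [ 0.39  0.25  1.66 -0.    1.23 -1.78]
rotvec deg [-1.000e-02 -8.000e-02  4.154e+01]
```

>>> play_rows(targets=[[[0.005, -0.01, 0, 0, 0, 0, 0.05], [0.012, -0.022, 0, 0, 0, 0, 0.05], [0.015, -0.03, 0, 0, 0, 0, 0.05], [0.018, -0.036, 0, 0, 0, 0, 0.05], [0.018, -0.036, 0, 0, 0, 0, 0.05], [0.018, -0.036, 0, 0, 0, 0, 0.05], [0.018, -0.036, 0, 0, 0, 0, 0.05], [0.015, -0.03, 0, 0, 0, 0, 0.05], [0.012, -0.024, 0, 0, 0, 0, 0.05], [0.006, -0.012, 0, 0, 0, 0, 0.05], [0.003, -0.006, 0, 0, 0, 0, 0.05], [0, 0, 0, 0, 0, 0, 0.05]]])

```text
clock: 17.32
position: [516.4, 15.4, 199.5]
ee_rot: [-0.294, 0.956, 0.0, -0.0]
wrist_force: [0.5, -0.2, -1.9]
grip_width: 13.1
grip_force: 45.0
```

>>> play_rows(targets=[[[0, 0, 0, 0, 0, 2, 0.05], [0, 0, 0, 0, 0, 5, 0.05], [0, 0, 0, 0, 0, 7, 0.05], [0, 0, 0, 0, 0, 7, 0.05], [0, 0, 0, 0, 0, 7, 0.05], [0, 0, 0, 0, 0, 7, 0.05], [0, 0, 0, 0, 0, 4.5, 0.05], [0, 0, 0, 0, 0, 2, 0.05], [0, 0, 0, 0, 0, 0, 0.05], [0, 0, 0, 0, 0, 0, 0.05]]])

```text
clock: 18.58
position: [516.6, 15.5, 199.7]
ee_rot: [0.064, 0.998, 0.0, -0.0]
wrist_force: [-0.3, 0.7, -3.6]
grip_width: 13.1
grip_force: 45.0
```

```bash
python3 go.py 516 15 140 82.6; python3 - <<'E'
from h import *
s=ctrl.snapshot('scene');t=ctrl.snapshot('top')
cv2.imwrite('pics/s6.png',s);cv2.imwrite('pics/t6.png',t)
cv2.imwrite('pics/c6.png',np.hstack([cv2.resize(t[150:250,240:340],(400,500),interpolation=cv2.INTER_CUBIC),cv2.resize(s[150:250,310:390],(400,500),interpolation=cv2.INTER_CUBIC)]))
E
```

```text
t 18.57 p [516.6  15.5 199.7] yang 82.71 tz [-0.  0. -1.] w 13.1 F [-0.3  0.7 -3.6]
delta tool mm [ 0.5 -0.5 59.7] turn z deg 0.11 j [-0.2   0.12  1.81  0.    1.21 -1.64]
rotvec deg [ 0.   -0.    0.11]
```

View pics/c6.png

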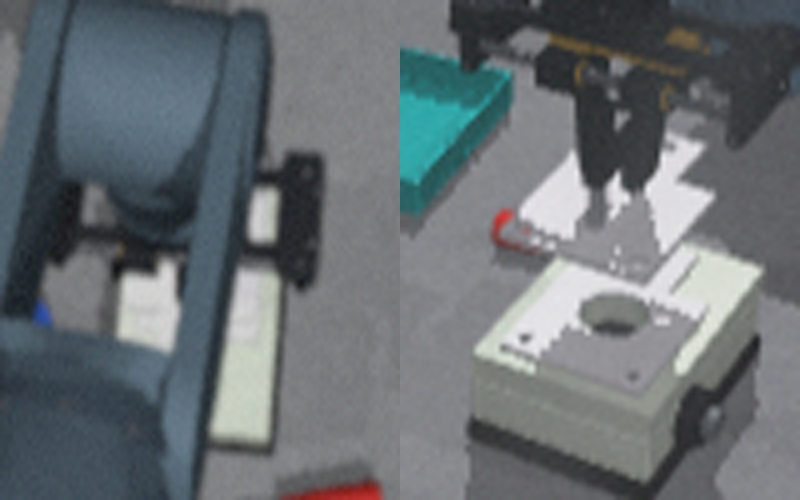

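The plate is held level above the housing and turned with the land, tongue towards the robot. In the scene crop the well (616,315), thread0 (632,376) and thread1 (526,337) are clear. I lower to about 13 mm of clearance and measure.

>>> play_rows(targets=[[[0, 0, 0.008, 0, 0, 0, 0.05], [0, 0, 0.014, 0, 0, 0, 0.05], [0, 0, 0.016, 0, 0, 0, 0.05], [0, 0, 0.013, 0, 0, 0, 0.05], [0, 0, 0.007, 0, 0, 0, 0.05], [0, 0, 0.004, 0, 0, 0, 0.05], [0, 0, 0, 0, 0, 0, 0.05], [0, 0, 0, 0, 0, 0, 0.05]]])

```text
clock: 19.68
position: [517.0, 15.2, 138.2]
ee_rot: [0.064, 0.998, -0.0, 0.0]
wrist_force: [0.6, 0.0, -2.5]
grip_width: 13.4
grip_force: 45.0
```

```bash
python3 go.py 516 15 134 82.6; python3 - <<'E'
from m import *
s6=cv2.imread('pics/s6.png');s0=cv2.imread('pics/scene0.png')
T=[dark(s6,[310+232/5,150+376/5],2),dark(s6,[310+126/5,150+337/5],2)]
print('thr s6',T,'s0',[dark(s0,p,2) for p in T+[np.array([362,199.7])]])
print(plane('scene',T,74),'exp',np.linalg.norm(np.diff(plane('scene',T,74),axis=0)))
s=ctrl.snapshot('scene');cv2.imwrite('pics/s7.png',s)
cv2.imwrite('pics/c7.png',cv2.resize(s[170:245,310:410],(800,600),interpolation=cv2.INTER_CUBIC))
E
```

```text
t 19.68 p [517.   15.2 138.2] yang 82.65 tz [ 1.e-03 -2.e-04 -1.e+00] w 13.4 F [ 0.6  0.  -2.5]
delta tool mm [ 0.9 -0.3  4.2] turn z deg 0.05 j [-0.2   0.21  1.85 -0.    1.08 -1.64]
rotvec deg [-0.01  0.06  0.05]
thr s6 [array([356.1744186 , 224.75581395]), array([334.59493671, 217.18670886])] s0 [array([356.25510204, 224.6122449 ]), array([334.61728395, 217.15432099]), array([362.01234568, 200.63580247])]
[[567.76383322  47.23000449]
 [559.21712045 -24.30412493]] exp 72.04288980491532
```

View pics/c7.png

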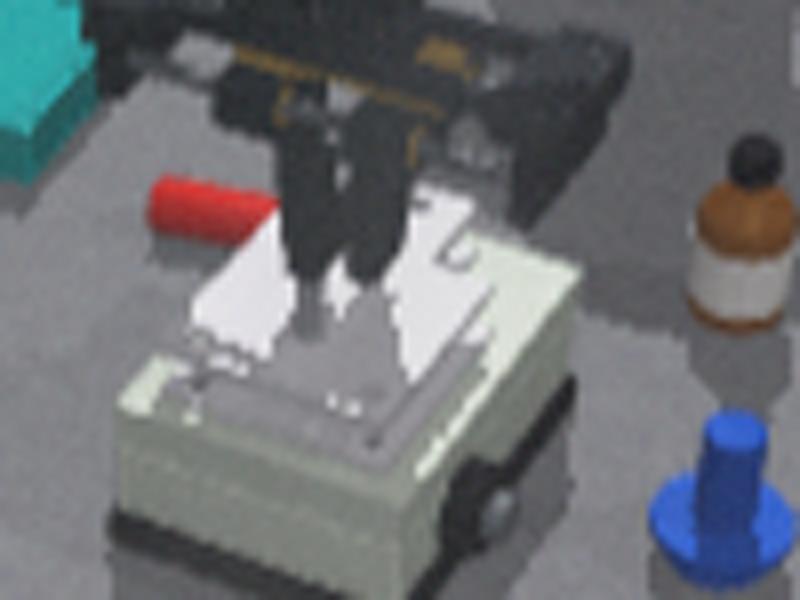

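```bash
python3 - <<'E'
from m import *
s0=cv2.imread('pics/scene0.png');s6=cv2.imread('pics/s6.png');s7=cv2.imread('pics/s7.png')
T=[[356.2,224.7],[334.6,217.17],[362.0,200.4]]
print('threads scene',fit(M,plane('scene',T,74)))
t0=cv2.imread('pics/top0.png')
print('threads top  (515.65,14.92,-0.129)')
for s,z,tcp in((s6,199.7-49,[516.6,15.5,.1276-.0]),(s7,138.2-49,[517,15.2,0])):
    pr=pix('scene',np.c_[M@np.array([[np.cos(.128),-np.sin(.128)],[np.sin(.128),np.cos(.128)]])+tcp[:2],[z+5]*3])
    H=[dark(s,p,3) for p in pr];print(np.round(pr,1).tolist(),np.round(H,1).tolist());print(fit(M,plane('scene',H,z+5)))
E
```

```text
threads scene (array([516.23131181,  17.059837  ]), np.float64(-0.11817146289071469), array([0.35170299, 0.48616416, 0.83770103]))
threads top  (515.65,14.92,-0.129)
[[356.8, 202.3], [334.3, 195.0], [363.0, 179.1]] [[357.6, 201.4], [333.8, 195.7], [361.2, 178.7]]
(array([516.17513655,  13.28833436]), np.float64(-0.05656764641780903), array([2.62093874, 1.83007632, 1.53585671]))
[[355.7, 219.3], [334.0, 211.7], [361.8, 195.5]] [[356.3, 218.7], [333.3, 213.0], [360.1, 194.7]]
(array([517.25170849,  12.87758567]), np.float64(-0.05158386160245983), array([1.40542861, 3.11671243, 2.35873139]))
```

Automatic hole detection is fooled by the gripper's shadow. Both cameras put the housing at about (516,16), yaw -0.124, and the plate sits centred in the grip. A small correction, the last 5 mm down, and one last look with the expected hole positions marked.

>>> play_rows(targets=[[[0.0007, 0.0007, 0.002, 0, 0, -0.25, 0.05], [0, 0, 0.002, 0, 0, 0, 0.05], [0, 0, 0.001, 0, 0, 0, 0.05], [0, 0, 0, 0, 0, 0, 0.05], [0, 0, 0, 0, 0, 0, 0.05]]])

```text
clock: 20.35
position: [516.0, 16.0, 132.8]
ee_rot: [0.062, 0.998, -0.0, 0.0]
wrist_force: [0.4, -1.2, -2.5]
grip_width: 12.8
grip_force: 45.0
```

```bash
python3 go.py 516.4 16 133.5 82.9; python3 - <<'E'
from m import *
s=ctrl.snapshot('scene');cv2.imwrite('pics/s8.png',s)
p=ctrl.get_state()['position'];a=np.radians(82.9-90);c,sn=np.cos(a),np.sin(a)
O=np.array([[47.5,47],[47.5,-47],[-47.5,-47],[-47.5,-22.5],[-87.5,-22.5],[-87.5,22.5],[-47.5,22.5],[-47.5,47]])
W=lambda m,z:pix('scene',np.c_[m@np.array([[c,sn],[-sn,c]])+p[:2],np.full(len(m),z)])
b=cv2.resize(s[180:240,320:380],(600,600),interpolation=cv2.INTER_CUBIC)
for q in W(M,p[2]-43): cv2.circle(b,tuple(int(v) for v in (q+.5-[320,180])*10),20,(0,0,255),1)
f=cv2.convertScaleAbs(b,alpha=1.5)
cv2.imwrite('pics/c8.png',f);print(W(M,p[2]-43).round(1))
E
```

```text
t 20.35 p [516.   16.  132.8] yang 82.89 tz [ 1.e-04 -0.e+00 -1.e+00] w 12.8 F [ 0.4 -1.2 -2.5]
delta tool mm [-0.4  0.  -0.7] turn z deg -0.01 j [-0.2   0.21  1.86 -0.    1.07 -1.65]
rotvec deg [-0.    0.01 -0.01]
[[356.1 220.4]
 [334.4 212.8]
 [362.  196.5]]
```

View pics/c8.png

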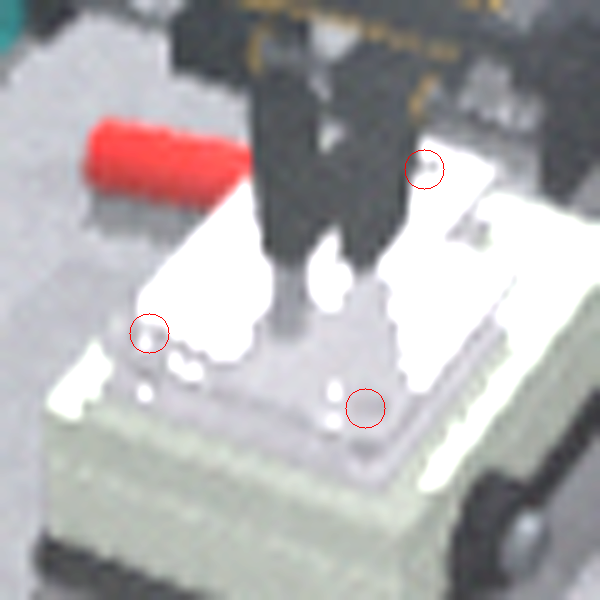

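The three drawn circles (365,408), (150,334), (424,170) fall on the dark spots of the plate's holes. The gap to the land is even at about 10 mm, so I hand in.

```bash
python3 -c "
from rig import ctrl
print(ctrl.finish_job())"
```

```text
the job is handed in; nothing more can be done
None
```

I handed the job in at about 20 s: the plug stands upright in the small steel tray, and the arm is holding the cover plate level about 10 mm above the housing. In the last picture the plate's holes matched their expected positions over the threads to within a couple of millimetres; no verdict came back.

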